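Lock the chasing plate with its spring collar

TASK

Swing the round work plate clockwise (seen from above) by its upright post until it meets its stop, then lock it there: pull the spring collar back out of its rest notch, turn it over to the locking side and let the spring carry it fully home, so that the bolt sits in the notch of the plate's rim. Leave the two punches on its base, the round steel block and the tin where they are.

Things in the scene. Friction and masses are not known exactly. Their poses are not given: they have to be found in the camera images.
- holder: Steel indexing work holder, bolted down; its place and yaw differ each time. Origin on the bench (z 0) straight below where the bolt enters the plate's rim. Axes: z up; +y from the lock towards the plate's pivot; x across the lock. Base slab 230 x 385 x 12 mm, y -170 to +215. Coordinates below called 'holder' are in this frame.
- lock (a point): On the lock's axis, at holder (0, -86, 45) mm. The axis runs along holder y, 45 mm above the bench. Fixed bearing blocks 56 mm wide, tops 64 mm above the bench, stand at holder y -45 to -18 and -160 to -137; on the back of the first a notched crown, up to 35 mm out from the axis, y -69 to -45. Between the blocks slides and turns the collar, its flange 35 mm in radius.
- pivot (a point): Centre of the round work plate, on its vertical pivot axis, at its top face, holder (0, 100, 54) mm. Plate 100 mm in radius over its index rim, 18 mm thick; on it a round pitch bed of radius 56 mm with a silver panel rises to 74 mm above the bench: keep fingers above that.
- post (a point): Centre of the upright steel post on the plate, 86 mm above the bench; post 16 mm in diameter, top 118 mm and foot 54 mm above the bench, 75 mm from the pivot axis. With plate joint q it stands about the pivot at azimuth 100 degrees + q, counted from holder +x towards +y; so it ends at 100 degrees.
- plate (a joint): Turn of the work plate, rad: 0 against its stop (ear on the rim meets the pillar), growing counter-clockwise from above; starts 0.6 to 1.3, travel 1.4. Stays where left: friction 0.18 N m. At 0 the rim's one notch (16 mm wide) faces the bolt; the round-nosed bolt, 12 mm thick, enters if the plate is within about 0.05 of 0.
- bolt (a joint): Axial position (m) of bolt and collar together: 0 fully home (nose 10 mm inside the rim's notch), growing as the collar is pulled back (holder -y), away from the plate; 0.012 in the shallow rest notch (start); must be 0.018 or more while turning; travel ends at 0.024. Spring drives it home: 6 N at 0, 9 N at 0.012, 11 N at 0.020. Plate out of line: stops on the rim at about 0.010.
- collar (a joint): Turn of the collar about the lock's axis, rad: 0 locking side, 1.05 rest side, its ends of travel; starts 0.99 to 1.05. At value t the tab leans 0.525 - t from upright, positive towards holder +x: it starts leaning about 0.5 to -x and finishes leaning 0.525 to +x. The key drops into the deep locking notch when t is below about 0.1. Friction 0.06 N m.
- tab (a point): On the collar's broad steel tab, a flat radial plate across the lock's axis, 42 mm wide, 8 mm thick along the axis, reaching 85 mm out from the axis. The point is mid-width on its front face (towards the plate), 65 mm out, at holder y = -86 mm minus the bolt's value. A fingertip before the face can push the tab back.
- wing (a point): Middle of the wing: a steel fin 6 mm thick on the tab's +x edge, standing forward 25 mm from the tab's front face, from 43 to 85 mm out from the lock's axis, its inner face 15 mm to the side of the tab's middle. Tab and wing make an open corner: a fingertip in it can push the tab back and, still holding it back, push the wing over to +x. Or pinch the wing from above.
- punch_a_mid (a point): Middle of a loose chasing punch, steel rod 115 mm long, 8 mm thick, lying on the base slab at the holder's -x edge. Bystander.
- punch_b_mid (a point): Middle of a loose chasing punch, 105 mm long, 8 mm thick, lying on the base slab at the holder's +x edge. Bystander.
- bench_block: Loose round steel bench block, 72 mm across, 24 mm high; origin at the centre of its underside. Bystander.
- tin: Loose brass tin, 64 mm across, 75 mm high; origin at the centre of its underside. Bystander.

How it is judged (in metres and radians):
On the way:
1. the collar is pulled back out of its rest notch (by 15 mm or more from home) (value of joint bolt above 0.015 m), for 0.05 s.
At the end, for the whole second after the job is handed in: The plate is within 0.06 rad of its stop, the bolt is within 4 mm of fully home in the rim's notch, and the collar is on its locking side (within 0.2 rad of the end of its travel) (value of joint plate below 0.06 rad and value of joint bolt below 0.004 m and value of joint collar below 0.2 rad); the robot touches nothing.
It fails at once if a bystander (either punch on the base, the steel block or the tin) is moved more than 40 mm (distance of any of punch_a_mid, punch_b_mid, bench_block, tin from where it was at the start of the episode above 0.04 m).
It also fails if it takes over 51 s, if anything falls off the work surface, if the arm or the gripper's body presses on something with over 40 N, if the wrist force passes 120 N, or if a joint passes its speed limit or range.

ROBOT

A 6-joint arm with a two-finger parallel gripper is mounted at the origin on the work surface. World frame = base frame: x ahead of the robot, y to its left, z up, the work surface at z = 0. Lengths are in mm, angles in rad, forces in N, time in s.
With the tool pointing down it reaches from about 350 to 975 mm from the base axis. Payload 7.1 kg.
Tool frame: the origin (TCP) lies at the very end of the fingers, on their centre line; the grasp point (between the pads) lies 19 mm behind it (ctrl.grip_depth is the distance from the TCP to the grasp point, in mm); x points along the fingers, z is the direction in which the jaws open and shut, and the axes are right-handed (so a half turn about x gives the same grasp; the last joint's range is limited). The gripper opens to 88 mm and grips with 3 to 60 N. Pads are 20 mm wide; open, the fingers measure 115 mm over their backs; the gripper's body (75 mm by 178 mm) begins 61 mm behind the grasp point.
Start: joints at [-1.354, 0.423, 1.63, -0, 1.089, -0.019], TCP at [146.032, -607.684, 222.675] pointing down, gripper open.
Joint ranges: [-3, 3], [-0.9, 2.11], [0.09, 2.58], [-1.31, 4.45], [0.11, 2.69], [-2.54, 2.54]. Speed limits (rad/s): [2.39, 2.39, 3.01, 3.14, 3.14, 3.14].

INTERFACE

Orientations are given as a rotation vector (axis times angle).
In Python, from workcell import ctrl gives the robot as it stands. The module is installed in compiled form; this text tells all that it offers.
- The arm moves only by the tool send_rows, never from a script. Its argument "rows" is a list of rows, each a list of 4 numbers: the shift along the tool's x, y, z in mm, then the turn about the tool's x in rad. In form: [[x, y, z, turn], ...]. A call has 1 to 10 rows; each row shifts and turns the pose as measured when the row begins, along the tool's axes as they then stand; what a row does not reach is not made up. A row lasts 1/12 s, in which the tool goes at most 41.7 mm and 7.16 degrees, less where a joint would pass 70% of its speed; a pose out of reach is approached as far as the arm can. A call with a gripper value outside its range is refused whole. "fingers" is the opening, from 0 (shut) to 1 (fully open), set as the call begins (left out, the last holds). The fingers move at their own pace and stop on an object; the grip force is fixed at half the most. Time passes only in rows, so rows that do not move let the fingers close. It gives the time, the measured TCP pose, the force and the opening at its end, in the units of the state.
- ctrl.get_obs(): the state, without advancing time (a new reading comes with each control period).
- ctrl.get_image(name): name is "side" or "top" or "wrist"; returns a dict with "img" (420x560x3 uint8, red, green, blue), "depth" (420x560 float32, mm along the optical axis (not along the pixel's ray), 0 where there is no reading), "mtx" (3x3 intrinsics, pixels), "dist_coeffs" ([k1, k2, p1, p2, k3] as OpenCV has them; the pictures are not rectified), "world_from_camera" (4x4, takes a point from camera to world coordinates). Camera axes: x right, y down, z forward; pixel columns grow to the right and rows downward; lengths in mm; the calibration is good to about 2 mm. A picture is of the moment at which its call begins.
- ctrl.close_job(): hands the job in, once; it reports no verdict.
The state is a dict: "t": time; "qpos": joint angles; "qvel": joint speeds; "joint_torque": joint torques, N m; "ee_pos": TCP position; "orientation": TCP orientation; "ft_force": force on the tool from outside, world axes, zero at the start; "moment": the same for the moment, N m; "width": finger opening in mm.
Only numpy, scipy, OpenCV 4.12 (cv2) and the standard library are available. Lean on these libraries where they do the work, as an engineer would, in place of code of your own. Each camera call takes 0.05 s, during which the arm holds its last target.

## Working session

There is one attempt and no reset: what is moved stays moved. The work goes in short steps, Python scripts to look and compute and a tool call to move; the robot and the scene stay as the last step left them, time stands still between calls to the robot, and variables do not carry over. Pictures are saved under pics/ and viewed, and the job is handed in when it is done.

Besides the shell and the picture viewer there is one more tool, called after "Request:" as name(argument=value, ...) on one line, values as JSON. send_rows: Moves the arm, as the interface text tells. Its arguments: {"type":"object","properties":{"rows":{"type":"array"},"fingers":{"type":"number"}},"required":["rows"]}

```bash
mkdir -p pics; python3 - <<'E'
from workcell import ctrl
import cv2,numpy as np
o=ctrl.get_obs()
for k in o: print(k,o[k])
for n in("top","side","wrist"):
    d=ctrl.get_image(n); cv2.imwrite(f"pics/{n}0.png",d["img"][:,:,::-1]); np.savez(f"{n}0.npz",**d)
    print(n,d["mtx"].round(1).tolist(),d["dist_coeffs"],d["world_from_camera"].round(3).tolist())
E
```

```text
t 0.0
qpos [-1.35401727e+00  4.23827834e-01  1.63068928e+00  1.76052373e-05
  1.08860974e+00 -1.90079072e-02]
qvel [ 0.00174639  0.00150081 -0.00091566 -0.00081961  0.00039142  0.00048369]
joint_torque [-1.93435269e-03 -5.44631052e+01 -2.73661691e+01  6.42411411e-02
  2.28342321e-02 -1.13913802e-04]
ee_pos [ 145.90938727 -607.15288087  221.91010766]
orientation [ 1.0347728   1.31275779 -1.03312841]
ft_force [-0.37911611  0.06193933  0.9131288 ]
moment [-0.00850093 -0.01688342  0.00611066]
width 87.59922637272888
top [[382.6, 0.0, 273.4], [0.0, 382.6, 209.1], [0.0, 0.0, 1.0]] [0.00488568 0.         0.         0.         0.        ] [[-0.026, -0.977, 0.213, 412.513], [-1.0, 0.026, -0.004, 28.781], [-0.002, -0.213, -0.977, 902.405], [0.0, 0.0, 0.0, 1.0]]
side [[407.5, 0.0, 282.8], [0.0, 407.5, 211.8], [0.0, 0.0, 1.0]] [-0.04256115  0.          0.          0.          0.        ] [[0.967, -0.183, 0.175, 409.119], [-0.252, -0.636, 0.729, -769.993], [-0.022, -0.75, -0.661, 801.078], [0.0, 0.0, 0.0, 1.0]]
wrist [[368.0, 0.0, 280.4], [0.0, 368.0, 215.9], [0.0, 0.0, 1.0]] [-0.05312938  0.          0.          0.          0.        ] [[0.232, -0.93, -0.284, 223.096], [-0.973, -0.222, -0.066, -589.016], [-0.002, 0.291, -0.957, 383.625], [0.0, 0.0, 0.0, 1.0]]
```

View pics/top0.png

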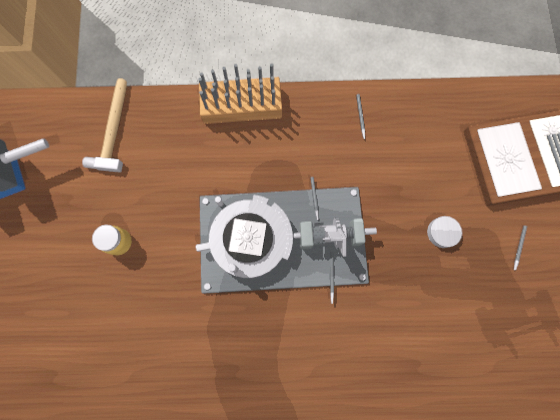

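View pics/side0.png

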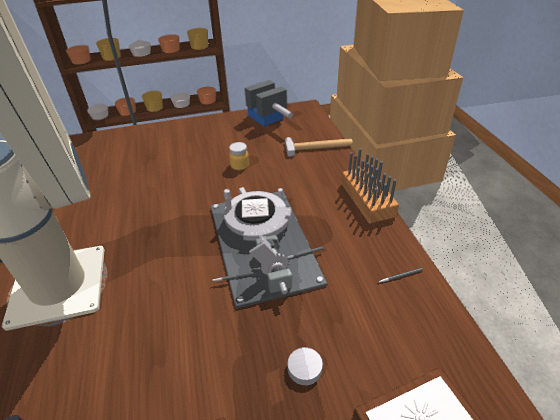

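```bash
python3 - <<'E'
import cv2,numpy as np
a=cv2.imread("pics/top0.png")[165:310,185:385]
cv2.imwrite("pics/top0z.png",cv2.resize(a,None,fx=4,fy=4,interpolation=cv2.INTER_CUBIC))
a=cv2.imread("pics/side0.png")[175:310,200:340]
cv2.imwrite("pics/side0z.png",cv2.resize(a,None,fx=4,fy=4,interpolation=cv2.INTER_CUBIC))
E
```

```text
(no output)
```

View pics/top0z.png

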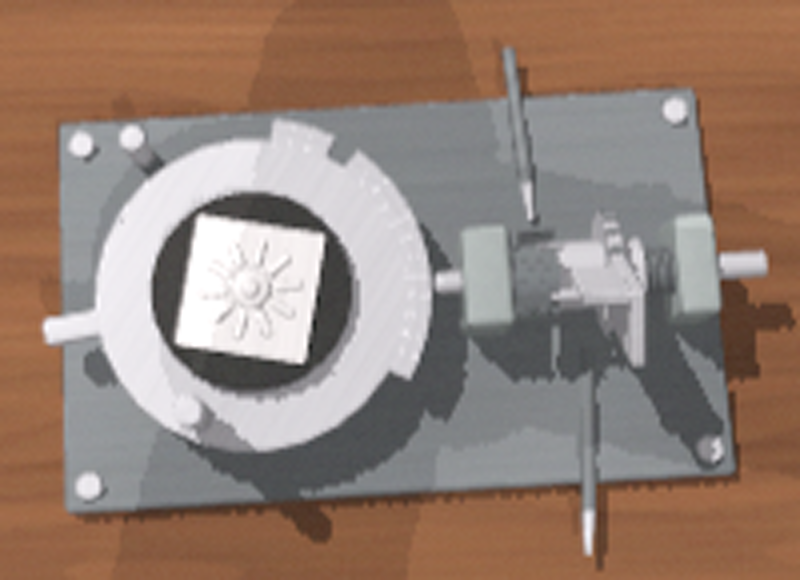

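View pics/side0z.png

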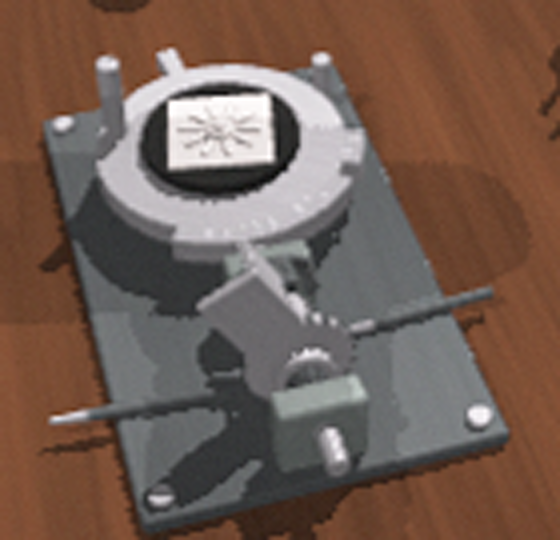

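```bash
cat > h.py <<'E'
import cv2,numpy as np
def load(n): return dict(np.load(n))
def ray(d,uv,z):
    uv=np.array(uv,float).reshape(-1,1,2)
    n=cv2.undistortPoints(uv,d["mtx"],d["dist_coeffs"])[:,0]
    T=d["world_from_camera"]; r=np.c_[n,np.ones(len(n))]@T[:3,:3].T; c=T[:3,3]
    return c+r*((z-c[2])/r[:,2])[:,None]
def proj(d,P):
    Ti=np.linalg.inv(d["world_from_camera"])
    P=np.atleast_2d(P)
    return cv2.projectPoints(P.astype(float),cv2.Rodrigues(Ti[:3,:3])[0],Ti[:3,3],d["mtx"],d["dist_coeffs"])[0][:,0]
def unz(z,ox,oy,f=4): return (np.array(z,float)+.5)/f-.5+[ox,oy]
def fit(H,W):
    hc=H.mean(0);wc=W.mean(0);a=H-hc;b=W-wc
    th=np.arctan2((a[:,0]*b[:,1]-a[:,1]*b[:,0]).sum(),(a*b).sum())
    R=np.array([[np.cos(th),-np.sin(th)],[np.sin(th),np.cos(th)]])
    return th,R,wc-R@hc
E
python3 - <<'E'
from h import *
t=load("top0.npz"); s=load("side0.npz")
W=ray(t,unz([(60,124),(690,90),(735,472),(67,510)],185,165),12)
W2=ray(s,unz([(45,120),(508,436),(147,530)],200,175),12)
H=np.array([(115,215),(115,-170),(-115,-170),(-115,215)],float)
th,R,p=fit(H,W[:,:2]); print(th,p,W.round(1), "\nres",(H@R.T+p-W[:,:2]).round(1))
print("side: BL?,TR?,BR?",W2.round(1))
th2,R2,p2=fit(H[[3,1,2]],W2[:,:2]); print(th2,p2,(H[[3,1,2]]@R2.T+p2-W2[:,:2]).round(1))
th3,R3,p3=fit(np.r_[H,H[[3,1,2]]],np.r_[W,W2][:,:2]);print("both",th3,p3)
for d,uv in((t,unz([(190,410)],185,165)),(s,unz([(108,64)],200,175))):
    P=ray(d,uv,118)[0,:2]; h=R3.T@(P-p3); v=h-[0,100]; print("post",P,h,np.hypot(*v),np.degrees(np.arctan2(v[1],v[0]))%360-100)
# notch top centre at z54
P=ray(t,unz([(345,158)],185,165),54)[0,:2]; v=R3.T@(P-p3)-[0,100]; print("notch",v,np.hypot(*v),np.degrees(np.arctan2(v[1],v[0]))+90)
P=ray(t,unz([(250,290)],185,165),74)[0,:2]; print("panel c",R3.T@(P-p3))
E
```

```text
0.03121456938857015 [537.78899959 -14.98308531] [[ 644.8  201.3   12. ]
 [ 655.9 -178.    12. ]
 [ 429.4 -187.2   12. ]
 [ 418.2  193.9   12. ]] 
res [[ 1.2  2.2]
 [ 2.2 -3.3]
 [-1.3 -1.3]
 [-2.1  2.4]]
side: BL?,TR?,BR? [[ 418.4  192.2   12. ]
 [ 654.2 -185.1   12. ]
 [ 429.8 -194.    12. ]]
0.026243890446225104 [538.00448344 -19.65127944] [[-1.   0.1]
 [ 3.2 -1.5]
 [-2.3  1.4]]
both 0.030094034149532503 [537.79644294 -16.9228907 ]
post [465.50452554 112.54304708] [-68.36361996 131.5825438 ] 75.30631850484454 55.20406345850529
post [465.74931423 109.78553929] [-68.20191411 128.81891902] 74.04074001393944 57.09336866403967
notch [ 73.20086449 -54.49684177] 91.25936841910581 53.332921747931735
panel c [ -2.29187278 101.37110156]
```

```bash
cat >> h.py <<'E'
TH=0.0300941; PH=np.array([537.8,-16.9])
RH=np.array([[np.cos(TH),-np.sin(TH)],[np.sin(TH),np.cos(TH)]])
def h2w(x,y): return RH@[x,y]+PH
def w2h(x,y): return RH.T@(np.array([x,y])-PH)
def st():
    from workcell import ctrl
    o=ctrl.get_obs(); R=cv2.Rodrigues(np.array(o["orientation"]))[0]
    return o,R
def go(x,y,z,az=None):
    "tool-frame shift to world xyz; az: desired world azimuth of tool z (mod pi)"
    o,R=st(); d=R.T@(np.array([x,y,z])-o["ee_pos"])
    cur=np.arctan2(R[1,2],R[0,2]); print("pos",o["ee_pos"].round(1),"toolz az",cur.round(3),"t",round(o["t"],2))
    if az is not None:
        w=(az-cur+np.pi/2)%np.pi-np.pi/2
        print("world turn",w,"tool turn",w*np.sign(R[2,0]))
    print("shift tool",d.round(1),"rows>=",np.linalg.norm(d)/41.7)
E
python3 - <<'E'
from h import *
o,R=st();print(R.round(3))
print("post h2w start az etc")
P=np.array([465.6,111.2]);piv=h2w(0,100);v=P-piv;a=np.arctan2(v[1],v[0]);print(piv,a)
go(P[0],P[1],190,a+np.pi/2)
t=load("top0.npz")
print("block/tin",ray(t,[(445,231)],24),ray(t,[(106,238)],75))
E
```

```text
[[-0.     0.972  0.234]
 [ 0.001  0.234 -0.972]
 [-1.    -0.    -0.001]]
post h2w start az etc
[534.79104423  83.05472067] 2.7552582933188594
pos [ 145.9 -607.3  222.1] toolz az -1.335 t 0.15
world turn -0.6221584150631809 tool turn 0.6221584150631809
shift tool [  32.8  478.7 -623.9] rows>= 18.87367653342606
block/tin [[ 541.94519482 -370.87454212   24.        ]] [[538.5595998  391.38337063  75.        ]]
```

Request:
send_rows(rows=[[0, 24, -31, 0], [0, 24, -31, 0], [0, 24, -31, 0], [0, 24, -31, 0], [0, 24, -31, 0], [0, 24, -31, 0], [0, 24, -31, 0], [0, 24, -31, 0], [0, 24, -31, 0], [0, 24, -31, 0]])

```text
t: 0.98
ee_pos: [308.9, -241.2, 219.1]
orientation: [1.042, 1.307, -1.043]
ft_force: [0.4, -0.4, 1.2]
width: 87.5
```

Request:
send_rows(rows=[[0, 24, -31, 0], [0, 24, -31, 0], [0, 24, -31, 0], [0, 24, -31, 0], [0, 24, -31, 0], [0, 24, -31, 0], [0, 24, -31, 0], [0, 24, -31, 0], [0, 24, -31, 0], [0, 0, 0, 0]])

```text
t: 1.82
ee_pos: [462.9, 102.2, 220.4]
orientation: [1.042, 1.304, -1.036]
ft_force: [-0.2, -1.0, 0.5]
width: 87.8
```

Request:
send_rows(rows=[[0, 0, 0, -0.12], [0, 0, 0, -0.12], [0, 0, 0, -0.12], [0, 0, 0, -0.12], [0, 0, 0, -0.12], [0, 0, 0, -0.12], [0, 0, 0, -0.12], [0, 0, 0, -0.12], [0, 0, 0, -0.12], [0, 0, 0, -0.12]], fingers=0.5)

```text
t: 2.65
ee_pos: [459.8, 102.8, 217.9]
orientation: [0.072, 1.57, -0.076]
ft_force: [-0.1, 0.9, 1.4]
width: 43.9
```

Request:
send_rows(rows=[[0, 0, 0, -0.12], [0, 0, 0, -0.12], [0, 0, 0, -0.12], [0, 0, 0, -0.12], [0, 0, 0, -0.12], [0, 0, 0, -0.12], [0, 0, 0, -0.12], [0, 0, 0, -0.12], [0, 0, 0, -0.12], [0, 0, 0, -0.12]])

```text
t: 3.48
ee_pos: [455.5, 97.7, 216.0]
orientation: [-0.899, 1.386, 0.9]
ft_force: [0.2, 0.3, -0.3]
width: 44.0
```

```bash
python3 - <<'E'
from h import *
from workcell import ctrl
go(465.6,111.2,190,1.185)
d=ctrl.get_image("wrist"); np.savez("w1.npz",**d); cv2.imwrite("pics/w1.png",d["img"][:,:,::-1])
print(proj(d,[[465.6,111.2,118],[465.6,111.2,54],[*h2w(0,100),74]]).round(0))
E
```

```text
pos [455.5  97.7 216. ] toolz az 1.156 t 3.48
world turn 0.029191201202161343 tool turn -0.029191201202161343
shift tool [25.9 -4.  16.6] rows>= 0.7436295958152097
[[304. 224.]
 [300. 202.]
 [303. 287.]]
```

View pics/w1.png

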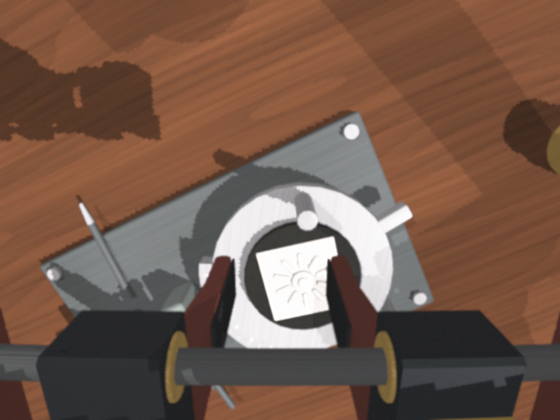

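```bash
python3 - <<'E'
from h import *
d=load("w1.npz")
P=ray(d,[(308,219)],118)[0]; print(P)
C=ray(d,[(303,282)],76)[0];print("pivot",C)
print(ray(d,[(350,132),(55,273),(420,298)],16))
t=load("top0.npz")
E
```

```text
[463.1703085  115.20317227 118.        ]
pivot [529.65585967  85.58876991  76.        ]
[[ 430.25606569  180.19699043   16.        ]
 [ 440.17586369 -170.60577022   16.        ]
 [ 629.95389734  187.88710407   16.        ]]
```

Request:
send_rows(rows=[[0, -5, 18, -0.03], [20, 0, 0, 0], [20, 0, 0, 0], [20, 0, 0, 0], [0, 0, 0, 0]])

```text
t: 3.95
ee_pos: [467.5, 110.9, 155.1]
orientation: [-0.919, 1.375, 0.917]
ft_force: [-1.3, -0.5, -0.3]
width: 43.6
```

```bash
python3 - <<'E'
from h import *
from workcell import ctrl
go(465,112.5,84,1.185)
d=ctrl.get_image("wrist"); np.savez("w2.npz",**d); cv2.imwrite("pics/w2.png",d["img"][:,:,::-1])
E
```

```text
pos [467.5 110.9 155.1] toolz az 1.181 t 3.95
world turn 0.0043621054933846715 tool turn -0.0043621054933846715
shift tool [71.1  2.8  0.9] rows>= 1.7070969104427254
```

View pics/w2.png

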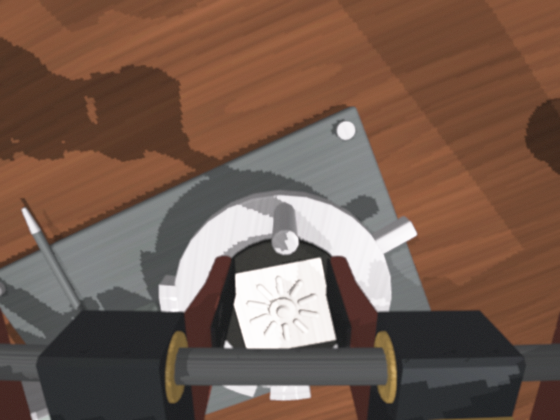

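Request:
send_rows(rows=[[18, 1, 0, 0], [18, 1, 0, 0], [18, 1, 0, 0], [16, 0, 0, 0], [0, 0, 0, 0]])

```text
t: 4.42
ee_pos: [469.7, 111.9, 90.3]
orientation: [-0.914, 1.368, 0.905]
ft_force: [-1.2, -0.6, 0.3]
width: 43.8
```

```bash
python3 - <<'E'
from h import *
from workcell import ctrl
go(465,112.5,84,1.185)
print(st()[0]["ft_force"])
d=ctrl.get_image("wrist"); np.savez("w3.npz",**d); cv2.imwrite("pics/w3.png",d["img"][:,:,::-1])
E
```

```text
pos [469.7 111.9  90.3] toolz az 1.171 t 4.42
world turn 0.013671025663614778 tool turn -0.013671025663614778
shift tool [ 6.3  4.6 -1.3] rows>= 0.1894332312889553
[-1.19587758 -0.57670236  0.25156428]
```

View pics/w3.png

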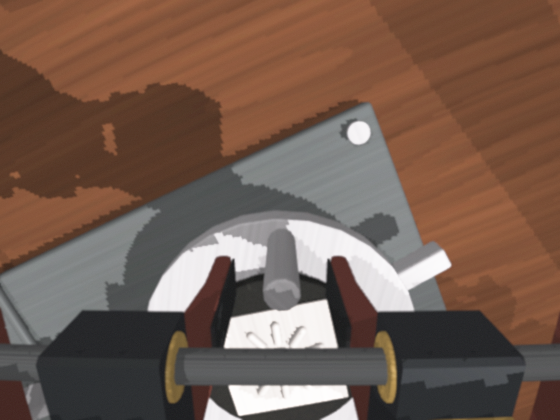

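Request:
send_rows(rows=[[2, 4, 0, 0], [1, 1, 0, 0], [0, -0.4, 7.5, 0.1], [0, -0.4, 7.5, 0.1], [0, -0.4, 7.5, 0.1], [0, -0.4, 7.5, 0.1], [0, 0, 0, 0]], fingers=0.27)

```text
t: 5.05
ee_pos: [482.7, 138.0, 95.0]
orientation: [-0.591, 1.482, 0.581]
ft_force: [0.5, -0.2, 0.5]
width: 23.6
```

```bash
cat >> h.py <<'E'
def arc():
    o,R=st(); piv=np.array([533.5,83.8]); v=o["ee_pos"][:2]-piv; a=np.arctan2(v[1],v[0])
    print("radius",np.hypot(*v),"az-100 holder(rad)",a-TH-np.radians(100),"toolz az minus tangent",(np.arctan2(R[1,2],R[0,2])-(a-np.pi/2)),"z",o["ee_pos"][2],"F",np.round(o["ft_force"],1),"q6",o["qpos"][5],o["width"],o["t"])
E
python3 -c "
from h import *
arc()"
```

```text
radius 74.26448510662009 az-100 holder(rad) 0.5477405156587165 toolz az minus tangent -0.0020966902231120965 z 95.0369539095707 F [ 0.5 -0.2  0.5] q6 -0.48544579699315066 23.59398903344178 5.05
```

Request:
send_rows(rows=[[3, -0.4, 7.5, 0.1], [3, -0.4, 7.5, 0.1], [2, -0.4, 7.5, 0.1], [2, -0.4, 7.5, 0.1], [0, 0, 0, 0]])

```text
t: 5.47
ee_pos: [506.6, 152.9, 89.5]
orientation: [-0.278, 1.546, 0.268]
ft_force: [0.2, -0.6, 0.2]
width: 23.7
```

```bash
python3 -c "
from h import *
arc()
from workcell import ctrl
d=ctrl.get_image('wrist'); np.savez('w4.npz',**d); cv2.imwrite('pics/w4.png',d['img'][:,:,::-1])"
```

```text
radius 74.13380524313266 az-100 holder(rad) 0.1671591111693218 toolz az minus tangent -0.023516101971004177 z 89.47626182368776 F [ 0.2 -0.6  0.2] q6 -0.06640399140517184 23.65612021661586 5.4667
```

View pics/w4.png

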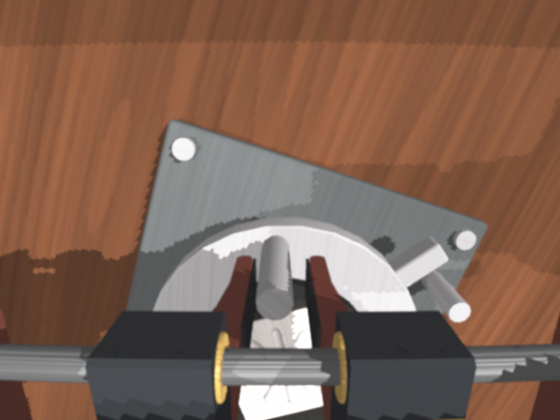

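Request:
send_rows(rows=[[1, -0.4, 6, 0.08], [1, -0.4, 6, 0.08], [0, 0, 3, 0.02], [0, 0, 3, 0], [0, 0, 0, 0]])

```text
t: 5.93
ee_pos: [519.4, 155.7, 89.1]
orientation: [-0.153, 1.563, 0.145]
ft_force: [0.1, 0.2, 1.1]
width: 23.8
```

```bash
python3 -c "
from h import *
arc()"
```

```text
radius 73.22066294543292 az-100 holder(rad) -0.011296032845743431 toolz az minus tangent -0.003625558746521429 z 89.09314056529065 F [0.1 0.2 1.1] q6 0.08912606630220408 23.84056993725329 5.9333
```

Request:
send_rows(rows=[[0, 0, 3, 0], [0, 0, 3, 0], [0, 0, 2, 0]])

```text
t: 6.18
ee_pos: [523.0, 156.5, 88.9]
orientation: [-0.159, 1.572, 0.15]
ft_force: [-9.9, -0.5, 9.1]
width: 23.7
```

```bash
python3 -c "
from h import *
arc()"
```

```text
radius 73.46305143354792 az-100 holder(rad) -0.061316792770221173 toolz az minus tangent 0.0532152760708485 z 88.86902459039635 F [-9.9 -0.5  9.1] q6 0.08033987866041446 23.717240541069927 6.1833
```

Request:
send_rows(rows=[[0, 0, 3, 0], [0, 0, 3, 0]])

```text
t: 6.35
ee_pos: [522.8, 156.5, 88.6]
orientation: [-0.164, 1.585, 0.151]
ft_force: [-12.4, -0.3, 10.9]
width: 24.1
```

```bash
python3 -c "
from h import *
arc()
from workcell import ctrl
for n in ('top','wrist'):
    d=ctrl.get_image(n); np.savez(n+'5.npz',**d); a=d['img'][:,:,::-1]
    if n=='top': a=cv2.resize(a[165:310,185:385],None,fx=4,fy=4,interpolation=cv2.INTER_CUBIC)
    cv2.imwrite(f'pics/{n}5.png',a)"
```

```text
radius 73.45155523452486 az-100 holder(rad) -0.058220355990465045 toolz az minus tangent 0.05349451877848885 z 88.61669732269235 F [-12.4  -0.3  10.9] q6 0.07572284449035849 24.122516783492188 6.35
```

View pics/wrist5.png

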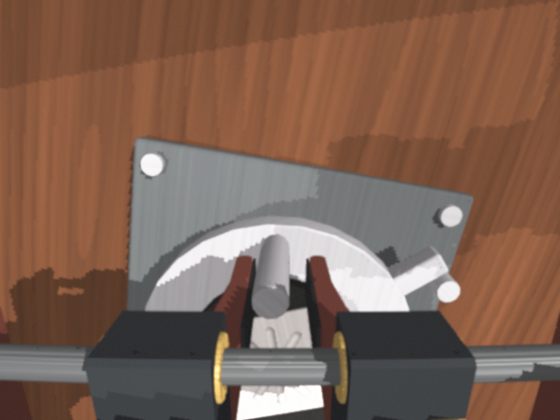

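View pics/top5.png

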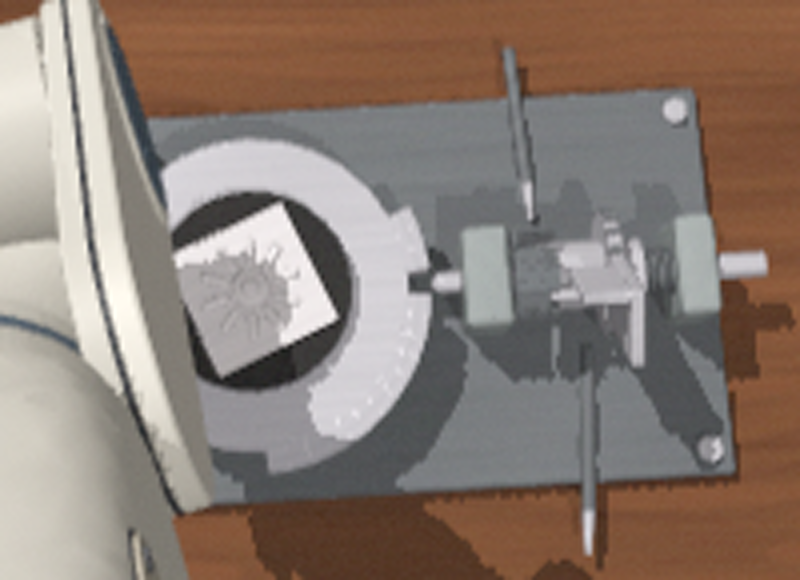

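Request:
send_rows(rows=[[0, 0, -4, 0], [-20, 0, 0, 0], [-30, 0, 0, 0], [-35, 0, 0, 0], [-35, 0, 0, 0]])

```text
t: 6.87
ee_pos: [517.9, 155.1, 206.1]
orientation: [-0.173, 1.596, 0.156]
ft_force: [0.0, 0.8, 0.9]
width: 23.5
```

```bash
python3 -c "
from h import *
arc()
t=load('top5.npz')
W=ray(t,unz([(463,228),(463,326),(512,228),(512,326),(720,216),(720,312),(677,312)],185,165),64)
for w in W: print(w2h(*w[:2]).round(1))
" ; python3 - <<'E'
from h import *
t=load("top5.npz");s=load("side0.npz")
a=cv2.resize(t['img'][205:275,290:375,::-1],None,fx=8,fy=8,interpolation=cv2.INTER_CUBIC);cv2.imwrite("pics/tz.png",a)
a=cv2.resize(s['img'][230:300,240:310,::-1],None,fx=8,fy=8,interpolation=cv2.INTER_CUBIC);cv2.imwrite("pics/sz.png",a)
E
```

```text
radius 73.02552129648198 az-100 holder(rad) 0.011278462172117809 toolz az minus tangent -0.007605707439501397 z 206.09316937669522 F [0.  0.8 0.9] q6 0.06734244322966906 23.476056511266485 6.8667
[ 27.2 -17.9]
[-27.3 -14. ]
[ 25.7 -45.1]
[-28.8 -40.8]
[  25.9 -161.3]
[ -27.6 -155.6]
[ -26.3 -132. ]
```

View pics/tz.png

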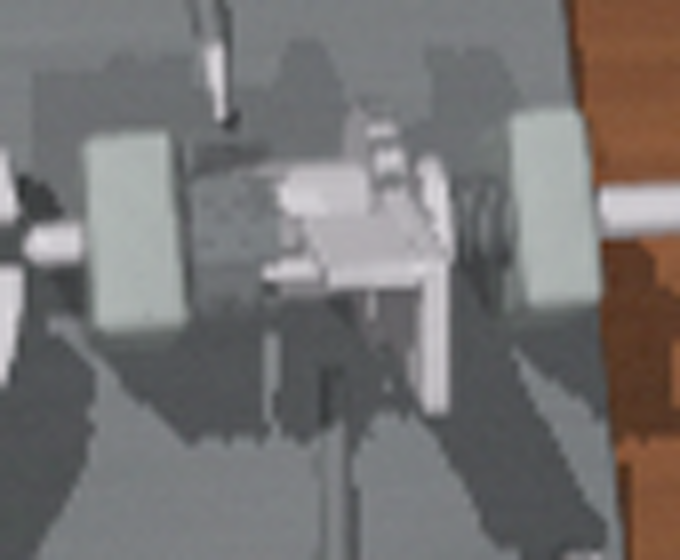

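View pics/sz.png

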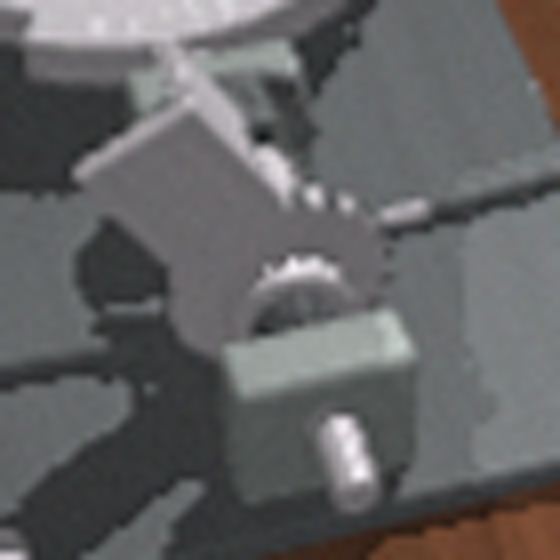

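```bash
python3 - <<'E'
from h import *
t=load("top5.npz");s=load("side0.npz")
for uv,z in(((421,405),110),((421,285),127),((265,282),127),((450,410),110),((447,160),130)):
    print("top",uv,w2h(*ray(t,unz([uv],290,205,8),z)[0,:2]).round(1))
# side: tab rear face end corners: (-59,-106,110) and (-22,-106,131)
for uv,z in(((75,170),110),((190,105),130)):
    print("side",uv,w2h(*ray(s,unz([uv],240,230,8),z)[0,:2]).round(1))
go(*h2w(-52,-74),170,np.pi/2+TH)
E
```

```text
top (421, 405) [-56.2 -95.3]
top (421, 285) [-27.3 -95.1]
top (265, 282) [-24.3 -55.5]
top (450, 410) [ -57.9 -102.7]
top (447, 160) [   4.  -104.2]
side (75, 170) [-58.6 -99.6]
side (190, 105) [ -24.  -103.4]
pos [517.9 155.1 206.1] toolz az 0.208 t 6.87
world turn 1.392590646862847 tool turn -1.392590646862847
shift tool [  40.5 -235.7  -79.2] rows>= 6.04191110257587
```

Request:
send_rows(rows=[[0, 0, 0, 0.09], [0, 0, 0, 0.09], [0, 0, 0, 0]], fingers=0)

```text
t: 7.12
ee_pos: [525.4, 156.6, 216.7]
orientation: [-0.028, 1.579, 0.013]
ft_force: [0.1, -0.5, 0.1]
width: 7.1
```

```bash
python3 - <<'E'
from h import *
go(*h2w(-52,-77),170,TH)
E
```

```text
pos [525.4 156.6 216.7] toolz az 0.026 t 7.12
world turn 0.004182146978768175 tool turn -0.004182146978768175
shift tool [  49.4 -250.5  -43.3] rows>= 6.21087442942887
```

Request:
send_rows(rows=[[0, -35, -6, 0], [0, -35, -6, 0], [0, -35, -6, 0], [0, -35, -6, 0], [0, -35, -6, 0], [0, -35, -6, 0], [10, -30, -5, 0], [20, -10, -2, 0], [10, 0, 0, 0], [0, 0, 0, 0]])

```text
t: 7.95
ee_pos: [496.3, -106.3, 179.0]
orientation: [-0.062, 1.564, 0.044]
ft_force: [-0.6, 0.8, -0.7]
width: 0.6
```

```bash
python3 - <<'E'
from h import *
from workcell import ctrl
go(*h2w(-52,-77),130,TH)
for n in("wrist","side"):
    d=ctrl.get_image(n); np.savez(n+"6.npz",**d); cv2.imwrite(f"pics/{n}6.png",d["img"][:,:,::-1])
E
```

```text
pos [ 496.3 -106.3  179. ] toolz az 0.068 t 7.95
world turn -0.03779842624818586 tool turn 0.03779842624818586
shift tool [48.8 11.9 -7.7] rows>= 1.2186184733630865
```

View pics/wrist6.png

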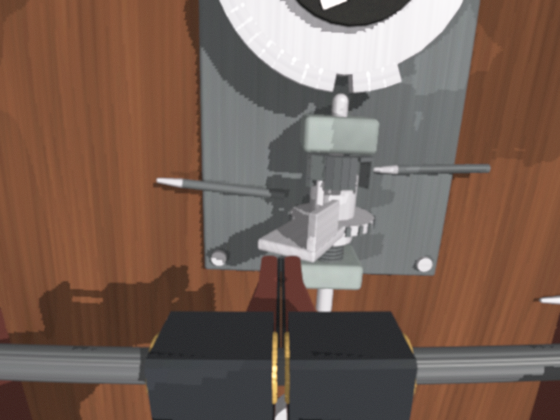

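View pics/side6.png

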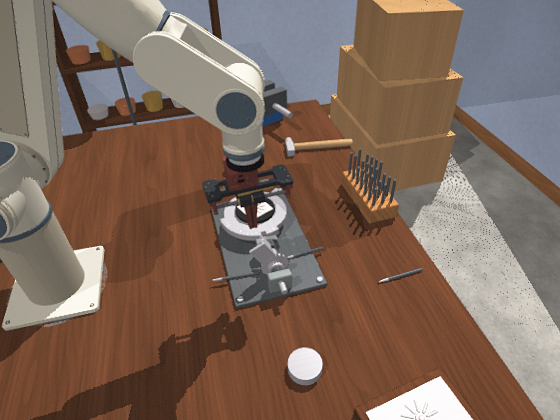

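```bash
python3 - <<'E'
from h import *
s=load("wrist6.npz")
a=cv2.resize(s['img'][160:270,240:390,::-1],None,fx=5,fy=5,interpolation=cv2.INTER_CUBIC);cv2.imwrite("pics/w6z.png",a)
d=s
P=[]
L=-.49;u=np.array([np.sin(L),np.cos(L)]);e=np.array([np.cos(L),-np.sin(L)])
for r,o,y in((85,-21,-98),(85,15,-98),(85,15,-73),(85,21,-73),(85,21,-106),(85,-21,-106)):
    x,z=u*r+e*o; P.append([*h2w(x,y),z+45])
print(P, ((proj(d,P)-[240,160]+.5)*5).round(0))
E
```

```text
[[np.float64(482.24308911290916), np.float64(-116.61683398695033), np.float64(110.115149330266)], [np.float64(513.9926895057238), np.float64(-115.66106978951831), np.float64(127.05768130442769)], [np.float64(513.2404505625306), np.float64(-90.67238962084306), np.float64(127.05768130442769)], [np.float64(518.5320506279996), np.float64(-90.51309558793773), np.float64(129.88143663345465)], [np.float64(519.5250060330147), np.float64(-123.49815341058905), np.float64(129.88143663345465)], [np.float64(482.48380557473104), np.float64(-124.61321164092641), np.float64(110.115149330266)]] [[100. 414.]
 [347. 472.]
 [359. 282.]
 [405. 291.]
 [387. 541.]
 [ 99. 469.]]
```

View pics/w6z.png

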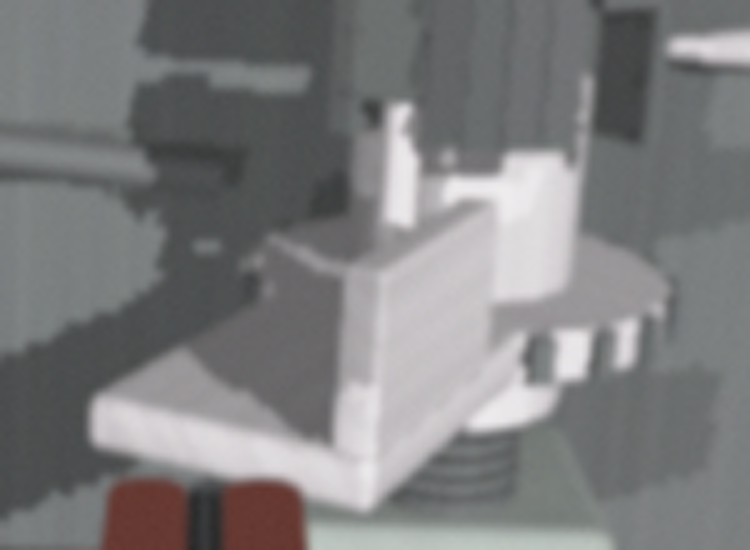

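```bash
echo 'PH=np.array([536.0,-14.4])
def hp():
    o,R=st(); p=w2h(*o["ee_pos"][:2]); print("holder",p.round(1),"z",o["ee_pos"][2].round(1),"az err",(np.arctan2(R[1,2],R[0,2])-TH).round(3),"F",np.round(o["ft_force"],1),"t",round(o["t"],2),"down",R[:,0].round(3))' >> h.py; python3 - <<'E'
from h import *
hp(); go(*h2w(-53,-76),90,TH)
E
```

```text
holder [-41.6 -89.8] z 180.4 az err 0.039 F [-0.1 -0.3 -0.2] t 8.05 down [ 0.008 -0.012 -1.   ]
pos [ 497.1 -105.4  180.4] toolz az 0.069 t 8.05
world turn -0.03858284228521147 tool turn 0.03858284228521147
shift tool [ 90.1  15.3 -11.5] rows>= 2.20863473111575
```

Request:
send_rows(rows=[[0, 14, -11, 0.04], [0, 0, 0, 0], [20, 0, 0, 0], [20, 0, 0, 0], [0, 0, 0, 0]])

```text
t: 8.47
ee_pos: [491.0, -88.1, 143.8]
orientation: [-0.043, 1.553, 0.022]
ft_force: [-0.9, 0.4, -0.5]
width: 0.3
```

```bash
python3 - <<'E'
from h import *
hp(); go(*h2w(-53,-76),90,TH)
from workcell import ctrl
d=ctrl.get_image("wrist"); np.savez("w7.npz",**d); cv2.imwrite(f"pics/w7.png",d["img"][:,:,::-1])
E
```

```text
holder [-47.2 -72.3] z 143.8 az err 0.011 F [-0.9  0.4 -0.5] t 8.47 down [ 0.018 -0.013 -1.   ]
pos [491.  -88.1 143.8] toolz az 0.042 t 8.47
world turn -0.011455676944201132 tool turn 0.011455676944201132
shift tool [53.7 -2.9 -6.8] rows>= 1.300589651722104
```

View pics/w7.png

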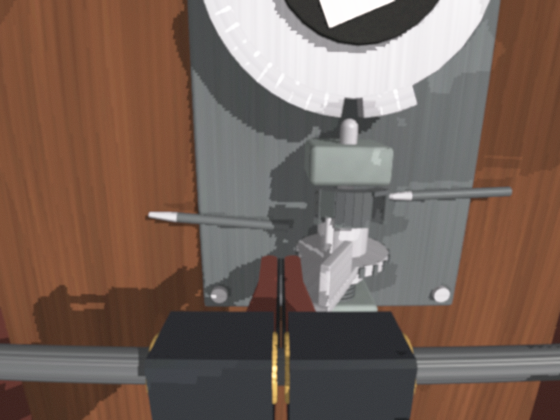

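Request:
send_rows(rows=[[0, -3, -7, 0.01], [0, 0, 0, 0], [15, 0, 0, 0], [15, 0, -1, 0], [12, 0, -1, 0], [8, 0, -1, 0], [0, 0, 0, 0]])

```text
t: 9.1
ee_pos: [488.6, -92.8, 101.7]
orientation: [-0.041, 1.538, 0.014]
ft_force: [0.3, 0.6, 0.4]
width: 0.4
```

```bash
python3 - <<'E'
from h import *
hp(); go(*h2w(-53,-76),90,TH)
from workcell import ctrl
for n in("wrist","side"):
    d=ctrl.get_image(n); np.savez(n+"8.npz",**d); a=d["img"][:,:,::-1]
    if n=="side": a=cv2.resize(a[175:310,200:340],None,fx=4,fy=4,interpolation=cv2.INTER_CUBIC)
    cv2.imwrite(f"pics/{n}8.png",a)
E
```

```text
holder [-49.7 -77. ] z 101.7 az err 0.005 F [0.3 0.6 0.4] t 9.1 down [ 0.033 -0.016 -0.999]
pos [488.6 -92.8 101.7] toolz az 0.036 t 9.1
world turn -0.005483401693344714 tool turn 0.005483401693344714
shift tool [11.5  1.2 -3.7] rows>= 0.2917485027000554
```

View pics/side8.png

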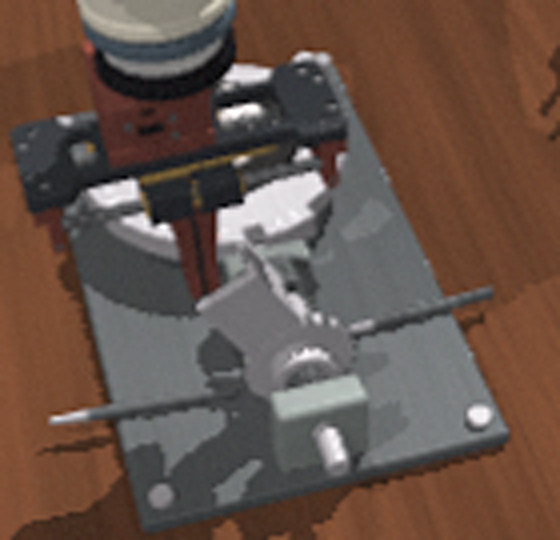

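View pics/wrist8.png

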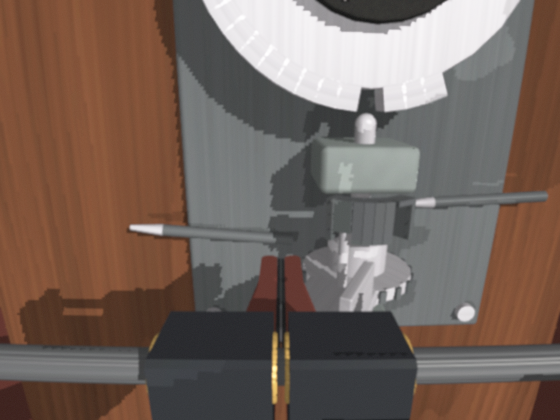

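Request:
send_rows(rows=[[7, 0, -1, 0], [4, 0, 0, 0], [0, -4, 0, 0], [0, -4, 0, 0], [0, -3, 0, 0]])

```text
t: 9.62
ee_pos: [490.8, -104.3, 93.2]
orientation: [-0.041, 1.533, 0.015]
ft_force: [1.6, 11.0, -1.2]
width: 0.4
```

```bash
python3 -c "
from h import *
hp()"
```

```text
holder [-47.8 -88.5] z 93.2 az err 0.006 F [ 1.6 11.  -1.2] t 9.62 down [ 0.038 -0.016 -0.999]
```

Request:
send_rows(rows=[[0, -4, 0, 0], [0, -4, 0, 0], [0, -4, 0, 0]])

```text
t: 9.87
ee_pos: [491.0, -113.4, 93.0]
orientation: [-0.033, 1.534, 0.017]
ft_force: [1.1, 13.2, -0.7]
width: 0.4
```

```bash
python3 -c "
from h import *
hp()"
```

```text
holder [-48.  -97.6] z 93.0 az err 0.002 F [ 1.1 13.2 -0.7] t 9.87 down [ 0.037 -0.009 -0.999]
```

Request:
send_rows(rows=[[0, -1, 6, 0], [0, -1, 6, 0], [0, -1, 6, 0], [0, -1, 6, 0]])

```text
t: 10.2
ee_pos: [505.1, -110.8, 92.2]
orientation: [-0.018, 1.555, 0.024]
ft_force: [-5.4, 10.7, 6.5]
width: 0.8
```

```bash
python3 -c "
from h import *
hp()"
```

```text
holder [-33.8 -95.4] z 92.2 az err -0.003 F [-5.4 10.7  6.5] t 10.2 down [ 0.015  0.004 -1.   ]
```

Request:
send_rows(rows=[[0, -3, 4, 0], [0, -2, 6, 0], [0, -2, 6, 0]])

```text
t: 10.45
ee_pos: [516.4, -112.5, 92.3]
orientation: [-0.009, 1.567, 0.03]
ft_force: [-3.1, 12.1, 8.2]
width: 0.1
```

```bash
python3 -c "
from h import *
hp()
from workcell import ctrl
d=ctrl.get_image('side'); a=d['img'][:,:,::-1]
a=cv2.resize(a[175:310,200:340],None,fx=4,fy=4,interpolation=cv2.INTER_CUBIC)
cv2.imwrite('pics/side9.png',a)"
```

```text
holder [-22.5 -97.4] z 92.3 az err -0.005 F [-3.1 12.1  8.2] t 10.45 down [ 0.004  0.013 -1.   ]
```

View pics/side9.png

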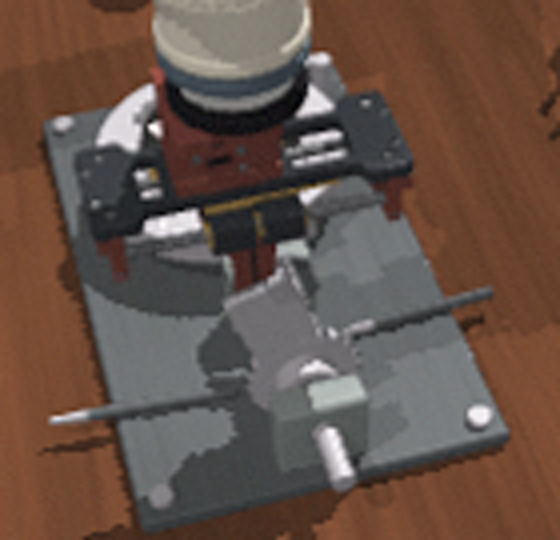

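Request:
send_rows(rows=[[0, -1.5, 6, 0], [0, -2, 6, 0], [0, -1.5, 6, 0], [0, -2, 6, 0]])

```text
t: 10.83
ee_pos: [537.8, -112.3, 92.8]
orientation: [0.003, 1.576, 0.038]
ft_force: [-1.3, 11.8, 0.7]
width: 0.4
```

```bash
python3 -c "
from h import *
hp()"
```

```text
holder [ -1.2 -97.9] z 92.8 az err -0.008 F [-1.3 11.8  0.7] t 10.83 down [-0.005  0.026 -1.   ]
```

Request:
send_rows(rows=[[0, -1.5, 6, 0], [0, -1.5, 6, 0], [0, -1.5, 6, 0], [0, -1.5, 6, 0]])

```text
t: 11.17
ee_pos: [554.9, -110.1, 90.3]
orientation: [0.016, 1.594, 0.048]
ft_force: [-10.0, 10.2, 3.4]
width: 0.5
```

```bash
python3 -c "
from h import *
hp()
from workcell import ctrl
d=ctrl.get_image('side'); a=d['img'][:,:,::-1]
a=cv2.resize(a[175:310,200:340],None,fx=4,fy=4,interpolation=cv2.INTER_CUBIC)
cv2.imwrite('pics/side10.png',a)"
```

```text
holder [ 16.  -96.2] z 90.3 az err -0.009 F [-10.   10.2   3.4] t 11.17 down [-0.024  0.04  -0.999]
```

View pics/side10.png

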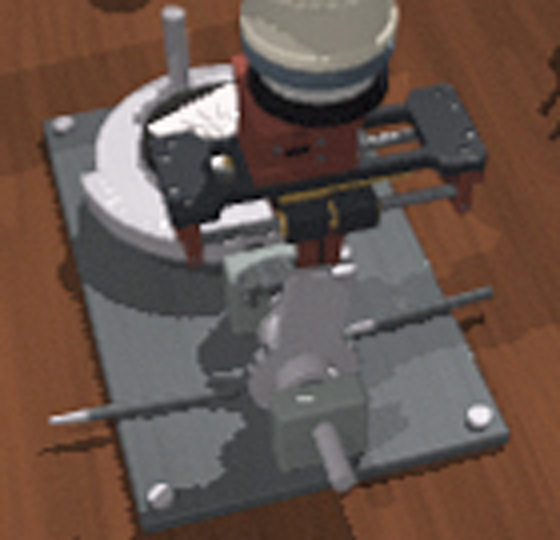

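Request:
send_rows(rows=[[0, -2.5, 6, 0], [0, -2, 6, 0], [0, -2, 6, 0]])

```text
t: 11.47
ee_pos: [560.8, -109.5, 87.1]
orientation: [0.024, 1.623, 0.059]
ft_force: [-10.1, 11.0, 8.4]
width: 0.5
```

```bash
python3 -c "
from h import *
hp()
from workcell import ctrl
d=ctrl.get_image('side'); a=d['img'][:,:,::-1]
a=cv2.resize(a[175:310,200:340],None,fx=4,fy=4,interpolation=cv2.INTER_CUBIC)
cv2.imwrite('pics/side11.png',a)"
```

```text
holder [ 21.9 -95.8] z 87.1 az err -0.007 F [-10.1  11.    8.4] t 11.47 down [-0.053  0.052 -0.997]
```

View pics/side11.png

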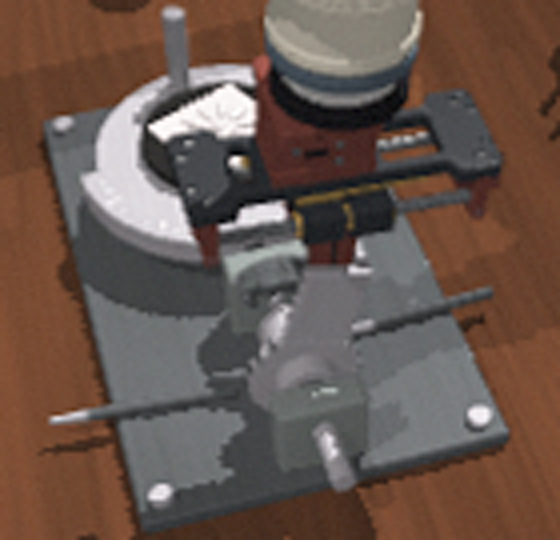

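Request:
send_rows(rows=[[-3, -2.5, 7, 0], [-3, -2.5, 7, 0], [-2, -2.5, 7, 0]])

```text
t: 11.77
ee_pos: [563.3, -108.6, 86.2]
orientation: [0.038, 1.666, 0.073]
ft_force: [-10.3, 10.9, 4.7]
width: -0.0
```

```bash
python3 -c "
from h import *
hp()
from workcell import ctrl
d=ctrl.get_image('side'); a=d['img'][:,:,::-1]
a=cv2.resize(a[175:310,200:340],None,fx=4,fy=4,interpolation=cv2.INTER_CUBIC)
cv2.imwrite('pics/side12.png',a)
d=ctrl.get_image('top'); a=d['img'][:,:,::-1]
a=cv2.resize(a[165:310,185:385],None,fx=4,fy=4,interpolation=cv2.INTER_CUBIC)
cv2.imwrite('pics/top12.png',a)"
```

```text
holder [ 24.5 -95. ] z 86.2 az err -0.005 F [-10.3  10.9   4.7] t 11.77 down [-0.097  0.069 -0.993]
```

View pics/side12.png

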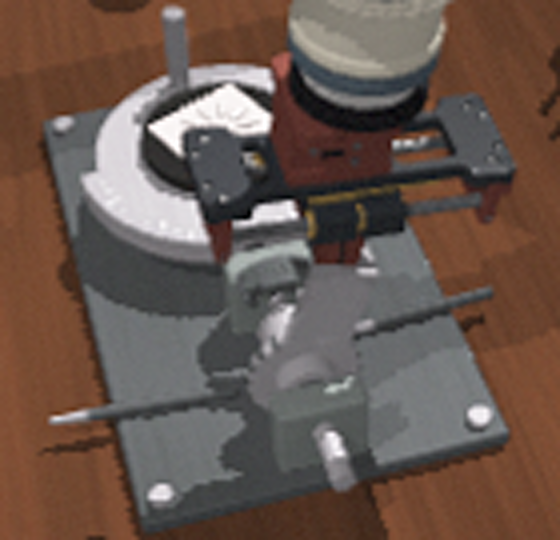

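View pics/top12.png

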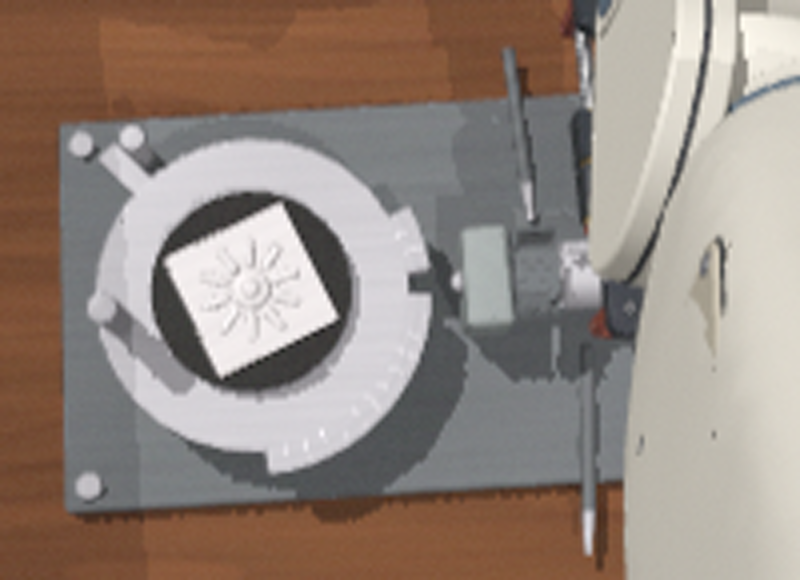

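```bash
python3 - <<'E'
from h import *
s=load("side0.npz")
def rayp(uv,yh):
    n=cv2.undistortPoints(np.array(uv,float).reshape(-1,1,2),s["mtx"],s["dist_coeffs"])[:,0]
    T=s["world_from_camera"]; r=np.c_[n,np.ones(len(n))]@T[:3,:3].T; c=T[:3,3]
    nn=np.array([-np.sin(TH),np.cos(TH)]); 
    k=(yh-(c[:2]-PH)@nn)/(r[:,:2]@nn); P=c+r*k[:,None]
    return np.c_[(P[:,:2]-PH)@RH,P[:,2]]
a=cv2.resize(cv2.imread("pics/side12.png"),None,fx=1,fy=1)
c=a[230:420,200:420]; cv2.imwrite("pics/s12z.png",cv2.resize(c,None,fx=3,fy=3))
print(rayp(unz([(205,302),(258,262)],200,175),-106).round(1))
print(rayp(unz([(305,268),(375,280)],200,175),-114).round(1))
E
```

```text
[[ -52.8 -106.   114.9]
 [ -20.  -106.   137.7]]
[[   5.5 -114.   132.7]
 [  47.5 -114.   109.7]]
```

View pics/s12z.png

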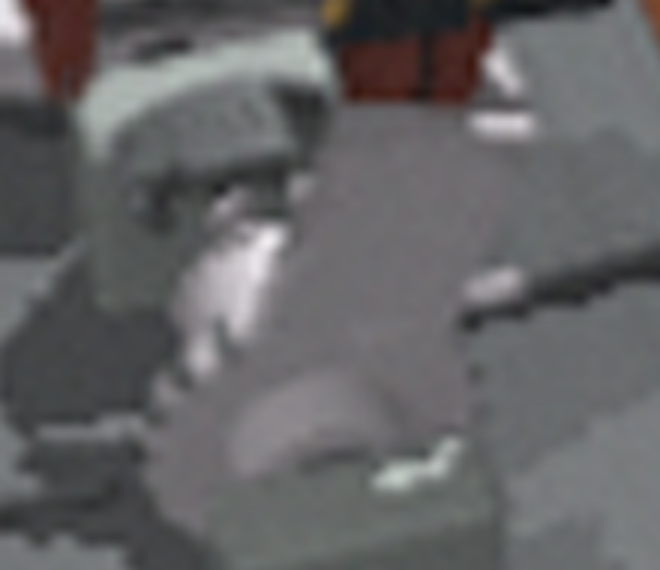

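```bash
cat >> h.py <<'E'
S=load("side0.npz")
def rayp(uv,yh):
    s=S; n=cv2.undistortPoints(np.array(uv,float).reshape(-1,1,2),s["mtx"],s["dist_coeffs"])[:,0]
    T=s["world_from_camera"]; r=np.c_[n,np.ones(len(n))]@T[:3,:3].T; c=T[:3,3]
    nn=np.array([-np.sin(TH),np.cos(TH)])
    k=(yh-(c[:2]-PH)@nn)/(r[:,:2]@nn); P=c+r*k[:,None]
    return np.c_[(P[:,:2]-PH)@RH,P[:,2]]
E
python3 - <<'E'
from h import *
c=np.array([(275,320),(335,110),(470,340),(505,120)])/3+[200,230]
P=rayp(unz(c,200,175),-114);print(P.round(1))
for a,b in((0,1),(2,3)):
    d=P[b]-P[a];print(np.arctan2(d[0],d[2]))
d=P[3]-P[1];print(np.arctan2(-d[2],d[0]))
E
```

```text
[[  -4.6 -114.    77.6]
 [   9.5 -114.   132.6]
 [  35.5 -114.    58.2]
 [  43.4 -114.   119.3]]
0.2513086965376629
0.12837901488474754
0.3715979924186157
```

Request:
send_rows(rows=[[-3, -3, 9, 0], [-3, -3, 10, 0], [-2, -3, 10, 0]])

```text
t: 12.12
ee_pos: [568.3, -108.4, 83.6]
orientation: [0.053, 1.722, 0.09]
ft_force: [-14.1, 11.2, 4.1]
width: 0.3
```

```bash
python3 -c "
from h import *
hp()
from workcell import ctrl
d=ctrl.get_image('side'); a=d['img'][:,:,::-1]
a=cv2.resize(a[230:290,245:310],None,fx=9,fy=9,interpolation=cv2.INTER_CUBIC)
cv2.imwrite('pics/side13.png',a)"
```

```text
holder [ 29.5 -94.9] z 83.6 az err -0.0 F [-14.1  11.2   4.1] t 12.12 down [-0.152  0.087 -0.985]
```

View pics/side13.png

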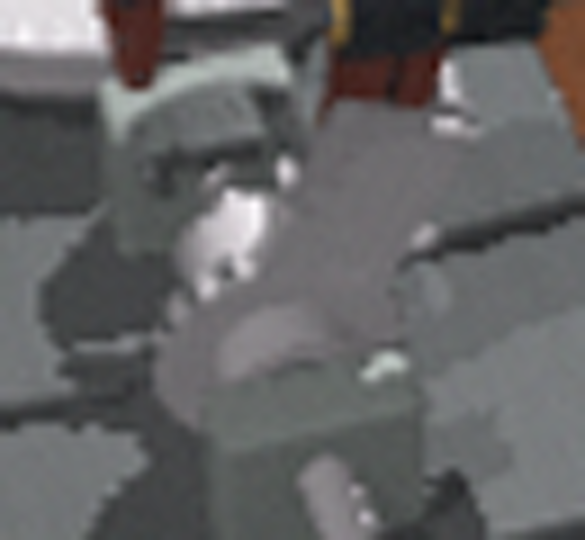

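```bash
python3 - <<'E'
from h import *
P=rayp(unz([(265,290),(330,100),(400,270),(455,130)],245,230,9),-115);print(P.round(1))
for a,b in((0,1),(2,3)):
    d=P[b]-P[a];print(np.arctan2(d[0],d[2]))
d=P[3]-P[1];print(np.arctan2(-d[2],d[0]))
o,R=st();print(R.round(3))
E
```

```text
[[  -1.7 -115.    67.1]
 [  18.  -115.   133. ]
 [  35.8 -115.    62.4]
 [  51.4 -115.   111.6]]
0.2905246459263414
0.30763988862462327
0.5696913334049509
[[-0.152 -0.016  0.988]
 [ 0.087  0.996  0.029]
 [-0.985  0.09  -0.15 ]]
```

Request:
send_rows(rows=[[-4, -4, 8, 0], [-4, -4, 8, 0], [-4, -4, 8, 0]])

```text
t: 12.42
ee_pos: [570.9, -109.0, 82.3]
orientation: [0.075, 1.776, 0.108]
ft_force: [-21.4, 18.1, 6.6]
width: 0.4
```

```bash
python3 -c "
from h import *
hp()
from workcell import ctrl
d=ctrl.get_image('side'); a=d['img'][:,:,::-1]
a=cv2.resize(a[230:290,245:310],None,fx=9,fy=9,interpolation=cv2.INTER_CUBIC)
cv2.imwrite('pics/side14.png',a)"
```

```text
holder [ 32.  -95.6] z 82.3 az err 0.003 F [-21.4  18.1   6.6] t 12.42 down [-0.206  0.11  -0.972]
```

View pics/side14.png

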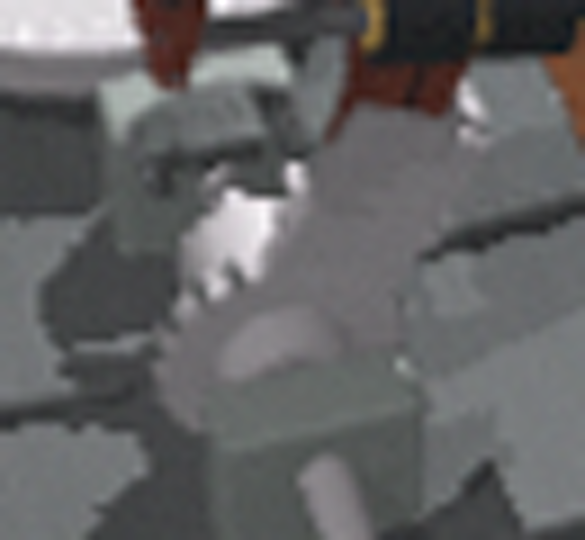

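Request:
send_rows(rows=[[-2, 2, 5, 0], [-2, 2, 5, 0], [-2, 3, 4, 0]])

```text
t: 12.72
ee_pos: [569.8, -94.7, 82.9]
orientation: [0.092, 1.814, 0.121]
ft_force: [-8.5, 8.0, -1.9]
width: 0.2
```

```bash
python3 -c "
from h import *
hp()
from workcell import ctrl
d=ctrl.get_image('side'); a=d['img'][:,:,::-1]
a=cv2.resize(a[230:290,245:310],None,fx=9,fy=9,interpolation=cv2.INTER_CUBIC)
cv2.imwrite('pics/side15.png',a)"
```

```text
holder [ 31.4 -81.3] z 82.9 az err 0.004 F [-8.5  8.  -1.9] t 12.72 down [-0.243  0.127 -0.962]
```

View pics/side15.png

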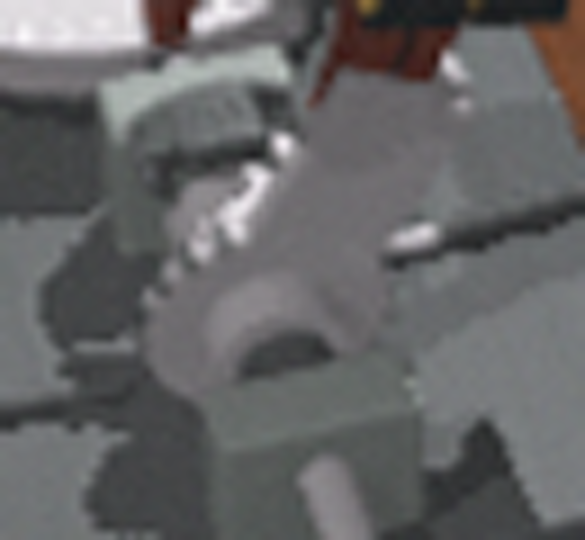

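Request:
send_rows(rows=[[-2, 4, 3, 0], [-2, 4, 3, 0], [-2, 4, 2, 0]])

```text
t: 13.02
ee_pos: [570.5, -79.4, 85.3]
orientation: [0.099, 1.833, 0.127]
ft_force: [-3.9, -2.2, 0.5]
width: 0.5
```

```bash
python3 -c "
from h import *
hp()
o,R=st();print(R.round(3))
from workcell import ctrl
d=ctrl.get_image('side'); a=d['img'][:,:,::-1]
a=cv2.resize(a[220:290,245:310],None,fx=8,fy=8,interpolation=cv2.INTER_CUBIC)
cv2.imwrite('pics/side16.png',a)
d=ctrl.get_image('wrist'); a=d['img'][:,:,::-1]
cv2.imwrite('pics/w16.png',a)"
```

```text
holder [ 32.5 -66. ] z 85.3 az err 0.006 F [-3.9 -2.2  0.5] t 13.02 down [-0.263  0.134 -0.955]
[[-0.263  0.002  0.965]
 [ 0.134  0.99   0.035]
 [-0.955  0.139 -0.26 ]]
```

View pics/side16.png

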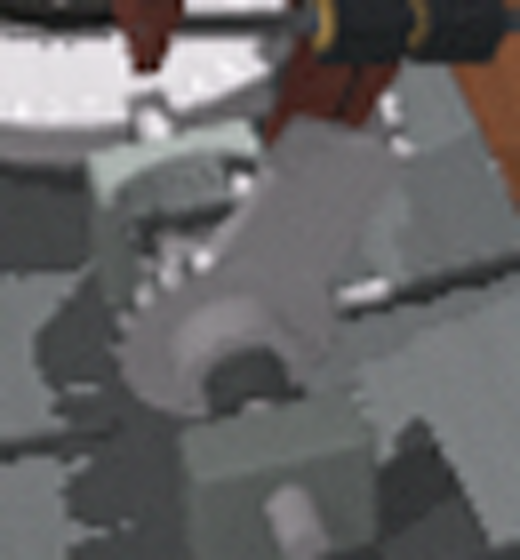

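View pics/w16.png

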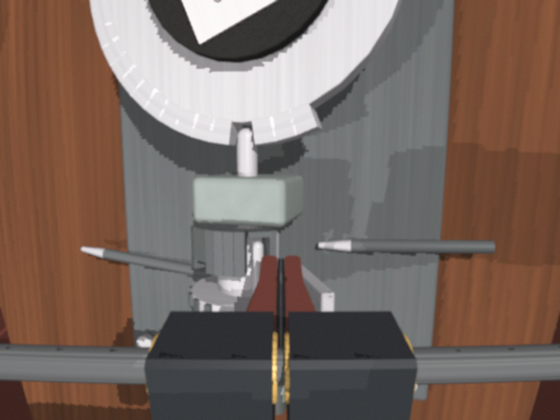

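Request:
send_rows(rows=[[0, 1, -4, 0], [0, 1, -4, 0], [-15, 4, -4, 0], [-20, 4, -5, 0], [-25, 5, -5, 0], [-30, 5, -5, 0], [-30, 5, 0, 0]])

```text
t: 13.7
ee_pos: [572.7, -72.9, 210.5]
orientation: [0.103, 1.837, 0.126]
ft_force: [0.8, 0.2, -0.2]
width: 0.4
```

```bash
python3 -c "
from h import *
hp()
from workcell import ctrl
for n in('side','top','wrist'):
    d=ctrl.get_image(n); a=d['img'][:,:,::-1]; np.savez(n+'17.npz',**d)
    if n=='side':a=cv2.resize(a[175:310,200:340],None,fx=4,fy=4,interpolation=cv2.INTER_CUBIC)
    if n=='top':a=cv2.resize(a[165:310,185:385],None,fx=4,fy=4,interpolation=cv2.INTER_CUBIC)
    cv2.imwrite(f'pics/{n}17.png',a)"
```

```text
holder [ 34.9 -59.6] z 210.5 az err 0.004 F [ 0.8  0.2 -0.2] t 13.7 down [-0.266  0.136 -0.954]
```

View pics/side17.png

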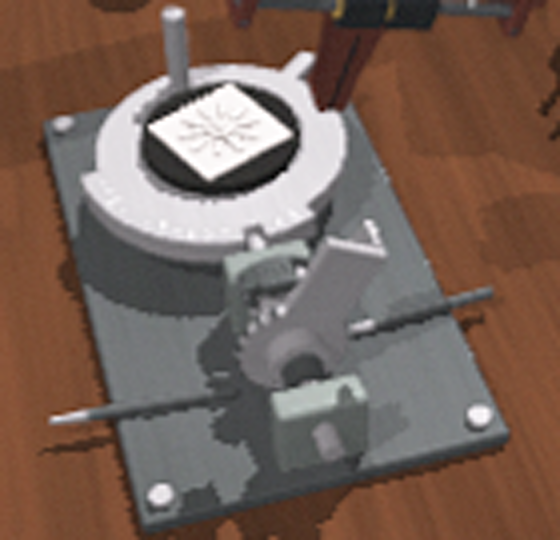

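View pics/top17.png

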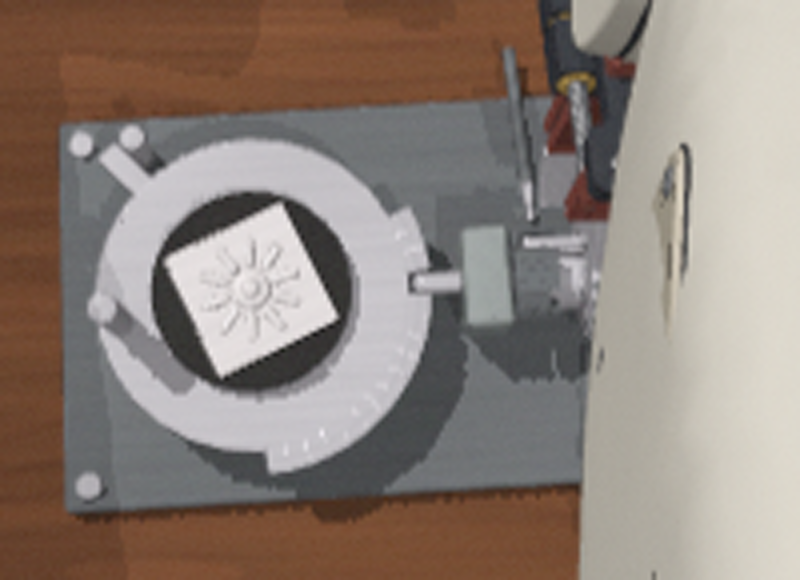

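View pics/wrist17.png

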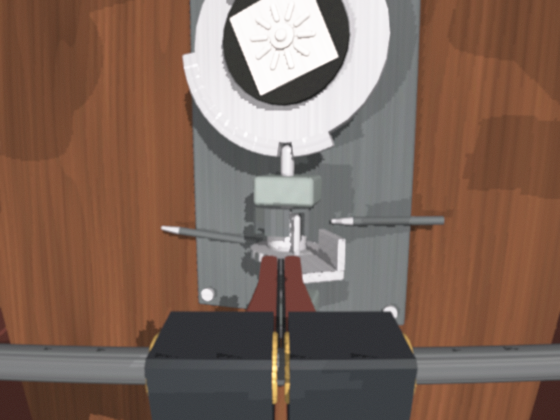

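```bash
python3 -c "
from h import *
print(rayp(unz([(328,242),(384,252)],200,175),-94).round(1))
P=[[*h2w(24.4,-94),129.1],[*h2w(60.8,-94),108.1]]
print(((proj(S,P)-[200,175]+.5)*4-.5).round(0))
t=load('top17.npz')
print([w2h(*ray(t,unz([u],185,165),45)[0,:2]).round(1) for u in((413,281),(432,281))])
a=ray(t,unz([(190,410)],185,165),118)
P=ray(t,unz([(101,303)],185,165),118)[0,:2];v=w2h(*P)-[0,100];print(np.hypot(*v),np.arctan2(v[1],v[0])-np.radians(100))
"
```

```text
[[ 25.  -94.  128.9]
 [ 59.4 -94.  110.2]]
[[327. 242.]
 [386. 254.]]
[array([3.6, 8.4]), array([ 3. , -2.3])]
73.60536655463662 -0.04606118679108184
```

```bash
python3 -c "
from workcell import ctrl
print(ctrl.close_job())"
```

```text
the job is handed in; nothing more can be done
None
```

The work plate is turned to its stop and locked there, and the job was handed in at about 14 s of the 51 s allowed. `close_job` gave no verdict.

**What I did:**
- I caged the post loosely between the fingers and swung the plate clockwise. The ear met its pillar, and the push force levelled off at about 12 N.
- With closed fingers in the corner of tab and wing, I pulled the collar back. By the arm's measured movement the bolt reached about 21 mm from home, and later ran up to about the end of its travel.
- Still holding it back, I pushed the wing over to +x until the force rose sharply, then let the spring carry it home and lifted clear.

**Last checks:**
- **Collar and bolt:** in the side view the tab's end corners lay within about 2 pixels of the 4x-enlarged picture from where a fully home bolt on the locking side would put them.
- **Rim notch:** the top view shows the bolt nose about 10 mm inside the notch.
- **Plate:** the post reads −0.05 rad from its stop position, which fits zero within calibration error.
- **Bystanders:** both punches look unmoved. The block and the tin were out of the last close-up views, so I did not re-measure them; the arm only passed well above that height.
- **Robot:** it stood clear of the holder, with the wrist force near zero.

**What disagreed:**
- The cameras differed by 2–4 mm on the holder's position, so I corrected it by about 3 mm from the wrist view.
- While I pushed the wing, the tool tilted by about 0.3 rad.
- My image estimates of the tab's lean at that stage ranged from 0.3 to 0.57 rad. I relied on the force rise there, and the final view confirmed it.

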